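Click the whetstone case shut

ROBOT

A 6-joint arm with a two-finger parallel gripper is mounted at the origin on a cart in front of the work surface, level with it; the furniture and walls round the work are solid. World frame = base frame: x ahead of the robot, y to its left, z up, the work surface at z = 0. Lengths are in m, angles in rad, forces in N, time in s.
With the tool pointing down it reaches from about 0.275 to 1 m from the base axis. Payload 8.4 kg.
Tool frame: the origin (TCP) lies between the finger pads; the fingertips stand 14 mm ahead of it and the grasp point (between the pads) lies 5 mm behind it (env.tcp_to_tips is the distance from the TCP to the fingertips, in m); z points along the fingers, y is the direction in which the jaws open and shut (so a half turn about z gives the same grasp; the last joint's range is limited). The gripper opens to 85 mm and grips with 20 to 120 N. Pads are 22 mm wide; open, the fingers measure 114 mm over their backs; the gripper's body (76 mm by 85 mm) begins 54 mm behind the grasp point. The pads swing forward as they close: fully open they stand 13 mm farther back than shut.
Start: joints at [-1.178, 0.353, 1.633, -0, 1.155, -0.002], TCP at [0.24, -0.577, 0.245] pointing down, gripper open.
Joint ranges: [-2.63, 2.63], [-0.92, 2.1], [0.06, 2.66], [-1.3, 4.44], [0, 2.69], [-3.02, 3.02]. Speed limits (rad/s): [2.22, 2.22, 2.79, 3.14, 3.14, 3.14].

INTERFACE

Orientations are given as a rotation vector (axis times angle).
In Python, from workcell import env gives the robot as it stands.
- The arm moves only by the tool move_arm, never from a script. Its argument "series" is a list of rows, each a list of 3 entries, a list of its own where there are three numbers: the shift along the world's x, y, z in m, then the turn about the world's z in units of 6 degrees (1.0 is 6 degrees), then the finger opening in m, from 0 to 0.0854. In form: [[[dx, dy, dz], spin, hand], ...]. A call has 1 to 12 rows; each row shifts and turns the commanded pose from where the row before left it; what a row does not reach is not made up. A row lasts 1/10 s, in which the tool goes at most 50 mm and 8.59 degrees, less where a joint would pass 70% of its speed; a pose out of reach is approached as far as the arm can. A call is refused whole if a number of a shift passes 0.05 or a number of a turn 1, either way. A call with a gripper value outside its range is refused whole. The fingers move at their own pace and stop on an object; "grip_force" is the grip in N (left out, the last holds). Time passes only in rows, so rows that do not move let the fingers close. It gives the time, the measured TCP pose, the force and the opening at its end, in the units of the state.
- env.read_state(): the state, without advancing time (a new reading comes with each control period).
- env.get_image(name): name is "scene" or "top" or "wrist"; returns (picture, depth): 480x640x3 uint8, blue, green, red; 480x640 float32, m along the optical axis (not along the pixel's ray), 0 where there is no reading.
- env.calibration(name): a dict with "fov_y" (degrees; the focal length in pixels is half the picture's height over the tangent of half this angle, whatever the lens; pixels are square), "cx", "cy" (the principal point, pixels), "camera_from_world" (4x4, takes a point from world to camera coordinates); the wrist camera has in their place "tool_from_camera" (4x4, takes a point from camera to tool coordinates, whose origin is the TCP and whose axes are the flange's). Camera axes: x right, y up, looking along -z (the intrinsics and any distortion apply to the point x, -y, -z); pixel columns grow to the right and rows downward; lengths in m; the calibration is good to about 2 mm. A picture is of the moment at which its call begins: read the wrist's pose just before it. calibration takes no time and is no camera call.
- env.finish_job(): hands the job in, once; it reports no verdict.
Trained networks look in the newest picture that a camera, given by its name, has taken for a name from the list of things; names that differ only in an ending like _2 or _b are one class to them, and where a whole thing is asked for, a point or a joint stands for the part that bears it (a point fixed in the world has none). Each returns a list of dicts, best first, with "p" (0 to 1); they miss things now and then, are a little off and sometimes report something else, mostly with a low value. They report only what shows in the picture. A call takes as long as a camera call.
- env.look_for(label, camera): "bbox" ([left, top, right, bottom] in pixels, round what is visible of it).
- env.silhouettes(label, camera): "region" (480x640 bool, what is visible of it) and "bbox" ([left, top, right, bottom] in pixels, round what is visible of it).
- env.tip_of(label, camera): "at" ([row, column] in pixels: a listed point, or the origin of a listed thing).
The state is a dict: "t": time; "joints": joint angles; "dq": joint speeds; "joint_efforts": joint torques, N m; "eef_pos": TCP position; "eef_rot": TCP orientation; "contact_force": force on the tool from outside, world axes, zero at the start; "wrist_torque": the same for the moment, N m; "opening": finger opening in m.
Only numpy, scipy, OpenCV 4.12 (cv2) and the standard library are available. Lean on these libraries where they do the work, as an engineer would, in place of code of your own. Each camera call takes 0.05 s, during which the arm holds its last target.

TASK

Close the whetstone case: lay its loose lid flat between the guide rails, behind the two lips, and slide it gently under the lips until its spring tab has clicked down behind the ledge of the catch. The catch is adjustable, so feel for the click rather than trusting a distance, and never press on the catch or its stop with more than 12 N.

Things in the scene. Friction and masses are not known exactly. Their poses are not given: they have to be found in the camera images.
- case: Wooden case without lid, a whetstone in it, screwed to the bench; 210 x 120 mm. Origin: middle of its underside, z up, +x the closing direction. The lid's seat (rim and end deck) is at z = 38 mm. Guide rails on both sides: inner faces y = +-52 mm, rounded tops z = 48 mm, x -105 to 42 mm. A desk lamp's head hangs over the bench to its right: bring the arm in near the bench's front edge.
- lips (a point): Point on the seat midway between the start of the two lips: x = -8, y = 0, z = 38 mm in the case, same axes. From here the lips overhang the lid's edges for 50 mm toward +x, inner edges y = +-45 mm, undersides 10 mm and tops 16 mm above the seat.
- lid: Flat wooden lid lying right way up, panel 148 (x) x 100 (y) x 8 mm, 0.12 to 0.21 kg. Origin: on the panel's underside midway across, 71 mm behind the leading edge; z up; +x its leading end, laid along the case's +x. Lay it with its origin at about x = -89, y = 0, z = 38 mm in the case; shut, its origin is at x = -50 to -19 mm depending on the catch, with 2.5 mm of play between click and stop.
- lid_grip (a point): Middle of the top of the lid's dark grip bar (lid x = 10, y = 0, z = 38 mm). The bar is 14 mm thick along the lid's x, 56 mm long along y and stands 30 mm above the panel: grip it across its thickness, or push its back face.
- tab_root (a point): Middle of the lid's leading edge (lid x = 71, z = 6.5 mm), where the steel spring tab is fixed; it reaches 42 mm ahead, 24 mm wide. Its round nose, 5 mm thick, is 38 mm ahead of here, underside 0.5 mm above the panel's underside. It bends up (2.1 N at the nose to start, 4.2 N at 4 mm): sliding takes some 2 to 8 N on the ramp, 1 to 4 N on the ledge, with a forward tug of a few N at the click.
- catch_base: Adjustable steel-and-brass catch on the case's end deck; origin on the deck at the middle of its range (x = 71, y = 0, z = 38 mm in the case), case axes. In closing direction the brass slide has a 20 degree ramp 11 mm long, a flat ledge 19 mm long and 4 mm high, a sheer drop, and a rigid stop 9 mm beyond the drop. Its setting is not measured: the drop lies up to 14 mm before or after the origin along x.

How it is judged:
By the outcome, as a careful person would: the job done as asked, in the order asked, and still so for the second after the job is handed in, with the robot touching nothing.
It also fails if it takes over 72 s, if anything falls off the work surface, if the arm or the gripper's body presses on something with over 40 N, if the wrist force passes 120 N, or if a joint passes its speed limit or range.

## Working session

There is one attempt and no reset: what is moved stays moved. The work goes in short steps, Python scripts to look and compute and a tool call to move; the robot and the scene stay as the last step left them, time stands still between calls to the robot, and variables do not carry over. Pictures are saved under pics/ and viewed, and the job is handed in when it is done.

Besides the shell and the picture viewer there is one more tool, called after "Emit:" by a JSON object that holds its "method" and its "body". move_arm: Moves the arm, as the interface text tells. Its arguments: {"type":"object","properties":{"series":{"type":"array"},"grip_force":{"type":"number"}},"required":["series"]}

```bash
ls; mkdir -p pics; cat > h.py <<'E'
import numpy as np, cv2
from workcell import env
def proj_setup(n):
    c=env.calibration(n); return c
def pix2world(n,row,col,d,T=None):
    c=env.calibration(n); f=240/np.tan(np.radians(c['fov_y'])/2)
    p=np.array([(col-c['cx'])/f*d, -(row-c['cy'])/f*d, -d,1.0])
    if n=='wrist':
        s=env.read_state() if T is None else T
        R=cv2.Rodrigues(np.array(s['eef_rot'],float))[0]
        q=(np.array(c['tool_from_camera'])@p)[:3]
        return R@q+np.array(s['eef_pos'])
    return (np.linalg.inv(np.array(c['camera_from_world']))@p)[:3]
E
python3 - <<'E'
from h import *
for n in('scene','top','wrist'):
    im,d=env.get_image(n); cv2.imwrite(f'pics/{n}0.png',im); np.save(f'{n}0.npy',d)
    c=env.calibration(n); print(n,{k:(np.round(v,3).tolist()) for k,v in c.items()}, im.shape)
    for l in('case','lips','lid','lid_grip','tab_root','catch_base'):
        r=env.tip_of(l,n)
        for x in r[:2]:
            a=x['at']; rr,cc=int(round(a[0])),int(round(a[1])); dd=d[min(rr,479),min(cc,639)]
            print(l,round(x['p'],2),np.round(a,1),round(float(dd),3),np.round(pix2world(n,a[0],a[1],dd),4))
s=env.read_state();print({k:np.round(v,3).tolist() for k,v in s.items()})
E
```

```text
pics
scene {'fov_y': 55.687, 'cx': 323.762, 'cy': 240.127, 'camera_from_world': [[-0.948, 0.317, -0.007, 0.547], [-0.284, -0.839, 0.463, 0.272], [0.141, 0.442, 0.886, -1.03], [0.0, 0.0, 0.0, 1.0]]} (480, 640, 3)
case 0.89 [187.4 299. ] 0.924 [ 0.628  -0.0038  0.0221]
lips 0.73 [175.4 307.6] 0.928 [ 0.6038 -0.0214  0.0294]
lid 0.89 [304.7 380.3] 0.795 [0.5671 0.2851 0.0328]
lid_grip 0.96 [298.  375.7] 0.794 [0.5716 0.273  0.0393]
tab_root 0.65 [305.3 342.9] 0.82 [0.626  0.2577 0.0096]
catch_base 0.64 [176.4 262.7] 0.919 [ 0.6918 -0.0431  0.0368]
top {'fov_y': 52.287, 'cx': 322.847, 'cy': 227.654, 'camera_from_world': [[-0.012, -0.999, -0.035, 0.156], [0.981, -0.019, 0.191, -0.633], [-0.191, -0.032, 0.981, -0.799], [0.0, 0.0, 0.0, 1.0]]} (480, 640, 3)
case 0.85 [236.5 413.5] 0.889 [ 0.6225 -0.0174  0.0289]
lips 0.77 [238.  410.4] 0.891 [ 0.6201 -0.012   0.027 ]
lid 0.56 [277.  257.4] 0.908 [0.5553 0.2708 0.0066]
lid_grip 0.89 [271.  255.2] 0.879 [0.5632 0.2697 0.0375]
tab_root 0.97 [239.9 266.3] 0.918 [0.6244 0.2545 0.0095]
catch_base 0.58 [195.3 422.9] 0.888 [ 0.6955 -0.0357  0.0438]
wrist {'fov_y': 59.866, 'cx': 320.395, 'cy': 240.845, 'tool_from_camera': [[0.001, 0.948, 0.318, 0.081], [1.0, -0.001, -0.0, -0.0], [0.0, 0.318, -0.948, -0.128], [0.0, 0.0, 0.0, 1.0]]} (480, 640, 3)
{'t': 1.05, 'joints': [-1.178, 0.353, 1.633, 0.0, 1.155, -0.002], 'dq': [-0.001, -0.0, 0.001, 0.001, 0.0, -0.0], 'joint_efforts': [-0.0, -60.519, -34.244, 0.0, 0.001, -0.0], 'eef_pos': [0.24, -0.577, 0.245], 'eef_rot': [3.081, 0.616, 0.0], 'contact_force': [-0.733, -0.128, -0.316], 'wrist_torque': [0.008, 0.022, 0.023], 'opening': 0.086}
```

View pics/scene0.png

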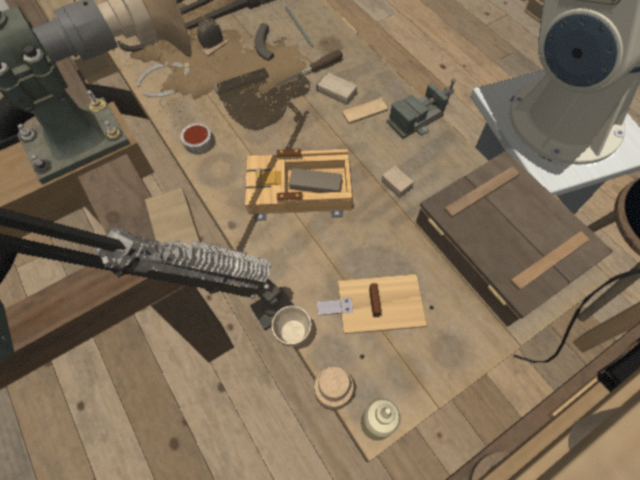

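View pics/top0.png

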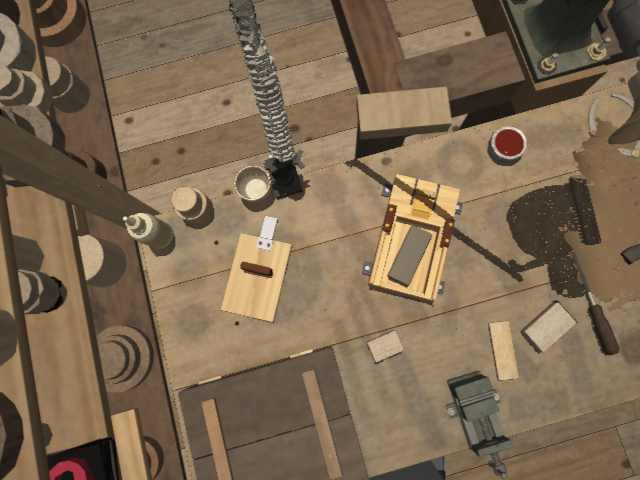

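```bash
cat >> h.py <<'E'
def cloud(n,d,T=None):
    c=env.calibration(n); f=240/np.tan(np.radians(c['fov_y'])/2)
    v,u=np.mgrid[:480,:640]
    P=np.stack([(u-c['cx'])/f*d,-(v-c['cy'])/f*d,-d],-1)
    if n=='wrist':
        s=T; R=cv2.Rodrigues(np.array(s['eef_rot'],float))[0]; M=np.array(c['tool_from_camera'])
        return (P@M[:3,:3].T+M[:3,3])@R.T+np.array(s['eef_pos'])
    M=np.linalg.inv(np.array(c['camera_from_world'])); return P@M[:3,:3].T+M[:3,3]
E
python3 - <<'E'
from h import *
import json
for n in('top','scene'):
    d=np.load(n+'0.npy'); W=cloud(n,d); W[d==0]=np.nan; np.save(n+'W.npy',W)
    h=W[...,2]; 
    vis=np.clip((np.nan_to_num(h)+0.02)/0.42*255,0,255).astype(np.uint8)
    cv2.imwrite(f'pics/{n}h.png',cv2.applyColorMap(vis,cv2.COLORMAP_JET))
    print(n,'bench z',np.nanmedian(h[(abs(h)<0.02)]))
W=np.load('topW.npy')
for nm,(r,c) in dict(lamp=(185,253),lamparm=(185,285),larm2=(110,268),chest=(400,260),vise=(410,480),bottle=(225,140),cyl=(205,190),chest2=(375,350)).items(): print(nm,np.round(W[r,c],3))
W=np.load('sceneW.npy')
for nm,(r,c) in dict(lamp=(326,292),arm=(275,200),arm2=(245,130),lathe=(60,50),chest=(220,500)).items(): print(nm,np.round(W[r,c],3))
for n in('top','scene'):
  im,d=env.get_image(n);W=cloud(n,d)
  for l in('lid','case','catch_base','lid_grip'):
    r=env.silhouettes(l,n)
    if not r: print(n,l,'none'); continue
    m=r[0]['region']; P=W[m&(d>0)]
    print(n,l,round(r[0]['p'],2),m.sum(),np.round(np.percentile(P,[2,50,98],axis=0),3).tolist())
    np.save(f'{n}_{l}_m.npy',m)
E
```

```text
top bench z -0.0003805683894140266
scene bench z 7.604578992748134e-05
lamp [0.732 0.281 0.009]
lamparm [0.727 0.218 0.021]
larm2 [0.78  0.219 0.238]
chest [0.347 0.253 0.072]
vise [ 0.326 -0.109  0.054]
bottle [0.634 0.45  0.121]
cyl [0.676 0.378 0.085]
chest2 [ 0.378  0.103 -0.002]
lamp [0.724 0.266 0.011]
arm [0.822 0.239 0.253]
arm2 [0.865 0.247 0.379]
lathe [ 1.006 -0.295  0.209]
chest [0.31  0.216 0.072]
top lid 0.91 4578 [[0.485, 0.221, 0.004], [0.559, 0.27, 0.008], [0.657, 0.328, 0.037]]
top case 0.63 6976 [[0.518, -0.094, 0.001], [0.637, -0.024, 0.037], [0.727, 0.063, 0.054]]
top catch_base 0.78 588 [[0.657, -0.057, 0.036], [0.683, -0.034, 0.041], [0.705, -0.016, 0.052]]
top lid_grip 0.74 4454 [[0.486, 0.221, 0.004], [0.559, 0.27, 0.008], [0.654, 0.327, 0.037]]
scene lid 0.75 4693 [[0.488, 0.221, 0.004], [0.569, 0.274, 0.008], [0.659, 0.33, 0.038]]
scene case 0.77 5462 [[0.524, -0.087, 0.002], [0.642, -0.014, 0.037], [0.732, 0.066, 0.054]]
scene catch_base 0.56 468 [[0.659, -0.063, 0.036], [0.687, -0.033, 0.041], [0.719, -0.015, 0.052]]
scene lid_grip 0.62 4639 [[0.488, 0.221, 0.005], [0.569, 0.274, 0.008], [0.659, 0.329, 0.038]]
```

View pics/toph.png

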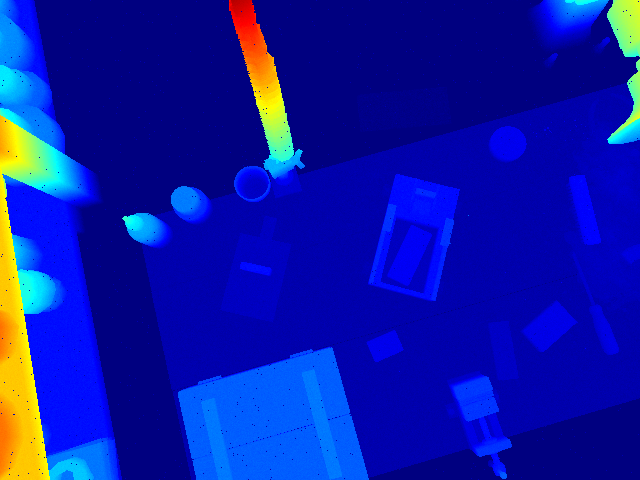

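```bash
python3 - <<'E'
from h import *
W=np.load('sceneW.npy'); 
m=np.zeros((480,640),bool); m[0:60,40:200]=1
P=W[m]; P=P[P[:,2]>0.1]
print(len(P),np.nanpercentile(P,[0,5,50,95,100],axis=0).round(3).tolist())
W2=np.load('topW.npy'); m=np.zeros((480,640),bool); m[0:160,530:]=1
P=W2[m]; P=P[P[:,2]>0.1]
print(len(P),np.nanpercentile(P,[0,5,50,95,100],axis=0).round(3).tolist())
# all points above 0.15 in region y<0.1, x<0.85
for Wn in(W,W2):
    q=Wn.reshape(-1,3); q=q[(q[:,2]>0.06)&(q[:,1]<0.15)&(q[:,0]>0.15)&(q[:,0]<1.0)]
    for x0 in np.arange(0.15,1,0.1):
        k=q[(q[:,0]>=x0)&(q[:,0]<x0+0.1)]
        if len(k): print(round(x0,2),len(k),k.min(0).round(3),k.max(0).round(3))
E
```

```text
6733 [[0.754, -0.417, 0.101], [0.767, -0.38, 0.162], [0.898, -0.347, 0.215], [1.003, -0.321, 0.242], [1.016, -0.282, 0.253]]
2547 [[0.751, -0.398, 0.1], [0.759, -0.374, 0.113], [0.901, -0.34, 0.192], [1.006, -0.312, 0.224], [1.039, -0.285, 0.237]]
0.15 8473 [ 0.15  -0.137  0.063] [0.25  0.15  0.397]
0.25 1089 [0.25  0.086 0.066] [0.35  0.15  0.086]
0.35 545 [0.35  0.113 0.061] [0.432 0.15  0.077]
0.65 120 [ 0.687 -0.516  0.06 ] [ 0.727 -0.485  0.073]
0.75 2324 [ 0.754 -0.384  0.1  ] [ 0.85  -0.306  0.253]
0.85 2707 [ 0.85  -0.417  0.136] [ 0.95  -0.324  0.246]
0.95 1295 [ 0.95  -0.401  0.156] [ 1.    -0.32   0.246]
0.15 713 [ 0.226 -0.138  0.065] [0.25  0.149 0.086]
0.25 2142 [0.25  0.086 0.061] [0.35  0.15  0.087]
0.35 830 [ 0.351 -0.104  0.06 ] [0.43  0.15  0.076]
0.55 1 [ 0.604 -0.073  0.062] [ 0.604 -0.073  0.062]
0.65 1 [ 0.65  -0.105  0.077] [ 0.65  -0.105  0.077]
0.75 989 [ 0.751 -0.408  0.08 ] [ 0.843 -0.307  0.237]
0.85 1324 [ 0.858 -0.384  0.145] [ 0.95  -0.324  0.232]
0.95 176 [ 0.95  -0.337  0.169] [ 0.982 -0.322  0.224]
```

```bash
python3 - <<'E'
from h import *
for n in('top','scene'):
    W=np.load(n+'W.npy'); h=W[...,2]
    m=np.load(f'{n}_lid_m.npy'); m=cv2.dilate(m.astype(np.uint8),np.ones((5,5)))>0
    k=m&(h>0.0045)&(h<0.012); P=W[k][:,:2]
    # drop tab: opening
    ko=cv2.morphologyEx(k.astype(np.uint8),cv2.MORPH_OPEN,np.ones((25,25)))>0
    P=W[ko&k][:,:2]
    r=cv2.minAreaRect((P*1000).astype(np.float32)); print(n,'panel',np.round(r[0],1),np.round(r[1],1),round(r[2],2), 'z',np.median(h[ko&k]))
    g=m&(h>0.028)&(h<0.045); P=W[g]; r=cv2.minAreaRect((P[:,:2]*1000).astype(np.float32)); print('bar',np.round(r[0],1),np.round(r[1],1),round(r[2],2),'z',np.median(P[:,2]),len(P),P.mean(0).round(4))
    m=np.load(f'{n}_case_m.npy'); m=cv2.dilate(m.astype(np.uint8),np.ones((9,9)))>0
    k=m&(h>0.031)&(h<0.06)
    ys,xs=np.nonzero(k); P=W[k]
    nb=cv2.connectedComponentsWithStats(k.astype(np.uint8)); i=1+nb[2][1:,4].argmax(); P=W[nb[1]==i]
    P=P[(P[:,2]>0.034)&(P[:,2]<0.042)]
    r=cv2.minAreaRect((P[:,:2]*1000).astype(np.float32)); print('case z38',np.round(r[0],1),np.round(r[1],1),round(r[2],2),len(P))
E
```

```text
top panel [0. 0.] [0. 0.] 0.0 z nan
bar [569.3 271.3] [56.4 14.1] 76.49 z 0.036952544109795205 245 [0.5688 0.2701 0.0368]
case z38 [623.8 -17.9] [120.  210.6] 74.28 3453
scene panel [0. 0.] [0. 0.] 0.0 z nan
bar [572.  271.9] [55.4 14.5] 76.81 z 0.03717417679569729 262 [0.5729 0.2728 0.0366]
case z38 [626.  -17.4] [122.  210.2] 73.71 2504
  return _methods._mean(a, axis=axis, dtype=dtype,
  ret = ret.dtype.type(ret / rcount)
```

Emit:
{"method": "move_arm", "body": {"series": [[[0.02,0.041,0],0.6,0.085],[[0.02,0.041,0],0.6,0.085],[[0.02,0.041,0],0.6,0.085],[[0.02,0.041,0],0.6,0.085],[[0.02,0.041,0],0.6,0.085],[[0.02,0.041,0],0.6,0.085],[[0.02,0.041,0],0.6,0.085],[[0.02,0.041,0],0.6,0.085]]}}

```text
t: 2.35
eef_pos: [0.4009, -0.2473, 0.2456]
eef_rot: [2.828, 1.366, 0.001]
contact_force: [1.1, -0.2, 0.3]
opening: 0.0852
```

Emit:
{"method": "move_arm", "body": {"series": [[[0.027,0.041,0],0.6,0.085],[[0.027,0.041,0],0.6,0.085],[[0.027,0.041,0],0.6,0.085],[[0.027,0.041,0],0.6,0.085],[[0.027,0.041,0],0.6,0.085],[[0.027,0.041,0],0.8,0.085],[[0,0,0],0,0.085],[[0,0,0],0,0.085]]}}

```text
t: 3.15
eef_pos: [0.5625, -0.0019, 0.245]
eef_rot: [-2.503, -1.898, 0.001]
contact_force: [0.2, -0.2, 0.1]
opening: 0.0847
```

```bash
cat > look.py <<'E'
import sys
from h import *
tag=sys.argv[1]
T=env.read_state(); im,d=env.get_image('wrist'); cv2.imwrite(f'pics/w{tag}.png',im)
W=cloud('wrist',d,T); W[d==0]=np.nan; np.save(f'w{tag}.npy',W); 
print('t',T['t'],np.round(T['eef_pos'],4),np.round(T['eef_rot'],3),np.round(T['contact_force'],2),T['opening'])
E
python3 look.py 1
```

```text
t 3.15 [ 0.5625 -0.0019  0.245 ] [-2.503e+00 -1.898e+00  1.000e-03] [ 0.17 -0.2   0.1 ] 0.0847309573048913
```

View pics/w1.png

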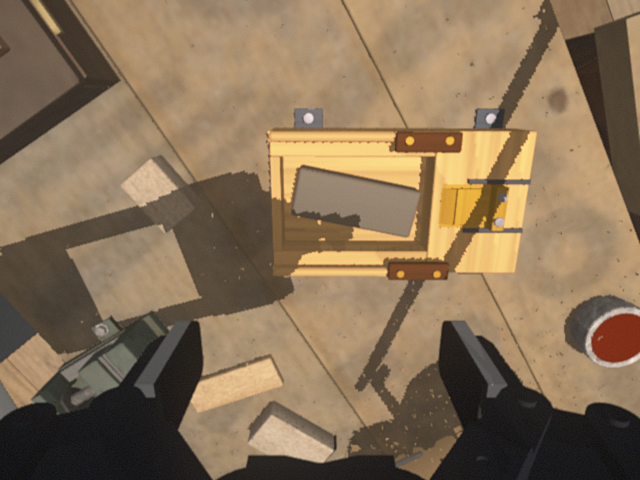

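```bash
python3 - <<'E'
from h import *
W=np.load('w1.npy'); h=W[...,2]
sub=np.zeros((480,640),bool); sub[115:285,255:545]=1
print('bench',np.nanmedian(h[300:320,300:400]))
k=sub&(h>0.034)&(h<0.06); nb=cv2.connectedComponentsWithStats(k.astype(np.uint8)); i=1+nb[2][1:,4].argmax(); k=nb[1]==i
P=W[k]
r=cv2.minAreaRect((P[:,:2]*1000).astype(np.float32)); print('case',np.round(r[0],1),np.round(r[1],1),round(r[2],2),len(P))
yaw=np.radians(r[2]-90 if r[2]>45 else r[2]); 
c=np.array(r[0])/1000
R=np.array([[np.cos(yaw),-np.sin(yaw)],[np.sin(yaw),np.cos(yaw)]])
q=(W[...,:2]-c)@R  # case coords
def st(nm,m):
    print(nm,m.sum(),np.round(np.nanpercentile(q[m],[1,50,99],axis=0)*1000,1).tolist(),np.nanmedian(h[m]).round(4))
inn=sub&(abs(q[...,0])<0.11)&(abs(q[...,1])<0.065)
st('lip+',inn&(h>0.051)&(h<0.058)&(q[...,1]>0.02)); st('lip-',inn&(h>0.051)&(h<0.058)&(q[...,1]<-0.02))
st('rail+',inn&(h>0.045)&(h<0.051)&(q[...,1]>0.04)); st('rail-',inn&(h>0.045)&(h<0.051)&(q[...,1]<-0.04))
# profile along catch
for x in range(30,106,2):
    m=inn&(abs(q[...,1])<0.009)&(abs(q[...,0]*1000-x)<1)
    print(x,np.nanmedian(h[m]).round(4) if m.any() else None,end='; ')
E
python3 - <<'E'
import cv2
im=cv2.imread('pics/w1.png')[110:290,420:550]; cv2.imwrite('pics/w1c.png',cv2.resize(im,None,fx=4,fy=3.3,interpolation=cv2.INTER_CUBIC))
E
```

```text
bench -0.0004155891535472245
case [623.7 -18.7] [120.1 210.2] 74.24 22986
lip+ 1328 [[-7.8, 45.7], [16.5, 53.0], [40.9, 59.6]] 0.0535
lip- 1047 [[-7.8, -59.7], [16.5, -51.8], [41.0, -44.7]] 0.0535
rail+ 1307 [[-102.4, 52.1], [-52.7, 56.2], [32.5, 60.0]] 0.0469
rail- 957 [[-102.8, -59.4], [-54.5, -55.0], [21.4, -45.2]] 0.0469
30 0.0374; 32 0.0374; 34 0.0375; 36 0.0384; 38 0.0389; 40 0.0397; 42 0.0403; 44 0.0413; 46 0.0411; 48 0.0415; 50 0.0414; 52 0.0416; 54 0.0415; 56 0.0414; 58 0.0414; 60 0.0416; 62 0.0414; 64 0.0415; 66 0.0384; 68 0.0379; 70 0.0378; 72 0.0378; 74 0.0434; 76 0.0496; 78 0.05; 80 0.0498; 82 0.0496; 84 0.049; 86 None; 88 0.0383; 90 0.0379; 92 0.0376; 94 0.0374; 96 0.0375; 98 0.0376; 100 0.0375; 102 0.0374; 104 0.0374;
```

View pics/w1c.png

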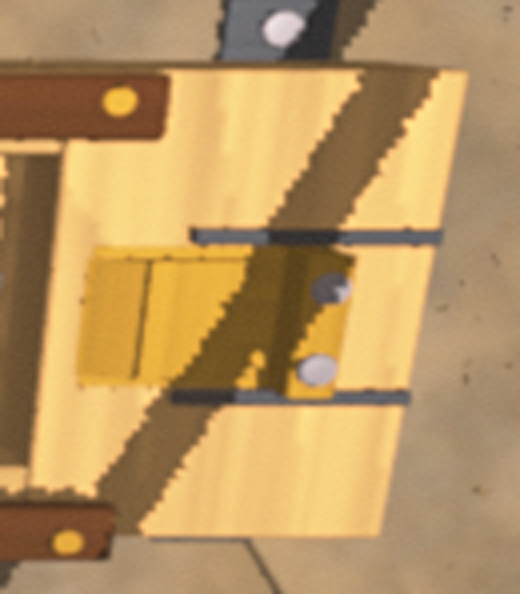

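Emit:
{"method": "move_arm", "body": {"series": [[[0.001,0.045,0],0.2,0.085],[[0.001,0.045,0],0.2,0.085],[[0.001,0.045,0],0,0.085],[[0.001,0.045,0],0,0.085],[[0.001,0.045,0],0,0.085],[[0.001,0.045,0],0,0.085],[[0,0,0],0,0.085],[[0,0,0],0,0.085]]}}

```text
t: 4.0
eef_pos: [0.5681, 0.2663, 0.2451]
eef_rot: [2.465, 1.948, -0.001]
contact_force: [-1.4, 0.2, 0.0]
opening: 0.0847
```

```bash
python3 look.py 2; python3 - <<'E'
from h import *
W=np.load('w2.npy'); h=W[...,2]; x,y=W[...,0],W[...,1]
box=(x>0.46)&(x<0.68)&(y>0.19)&(y<0.35)
k=(box&(h>0.0055)&(h<0.045)).astype(np.uint8)
k=cv2.morphologyEx(k,cv2.MORPH_CLOSE,np.ones((5,5)))
ko=cv2.morphologyEx(k,cv2.MORPH_OPEN,np.ones((61,61)))>0
P=W[ko&box&(h>0.0055)&(h<.012)]
r=cv2.minAreaRect((P[:,:2]*1000).astype(np.float32)); print('panel',np.round(r[0],1),np.round(r[1],1),round(r[2],2),len(P),np.median(P[:,2]))
P=W[box&(h>0.033)&(h<0.042)]
r=cv2.minAreaRect((P[:,:2]*1000).astype(np.float32)); print('bar',np.round(r[0],1),np.round(r[1],1),round(r[2],2),len(P),np.median(P[:,2]))
s=env.read_state(); R=cv2.Rodrigues(np.array(s['eef_rot']))[0]; print('tool y ang',np.degrees(np.arctan2(R[1,1],R[0,1])),'z',R[:,2].round(4))
E
```

```text
t 4.0 [0.5681 0.2663 0.2451] [ 2.465e+00  1.948e+00 -1.000e-03] [-1.36  0.2   0.03] 0.08465862728006364
panel [557.4 273.2] [ 99.9 149.3] 76.62 16909 0.007554597758917231
bar [569.4 270.7] [54.9 13.6] 76.86 1103 0.037203387938026994
tool y ang -13.430810133294372 z [-6.e-04 -9.e-04 -1.e+00]
```

View pics/w2.png

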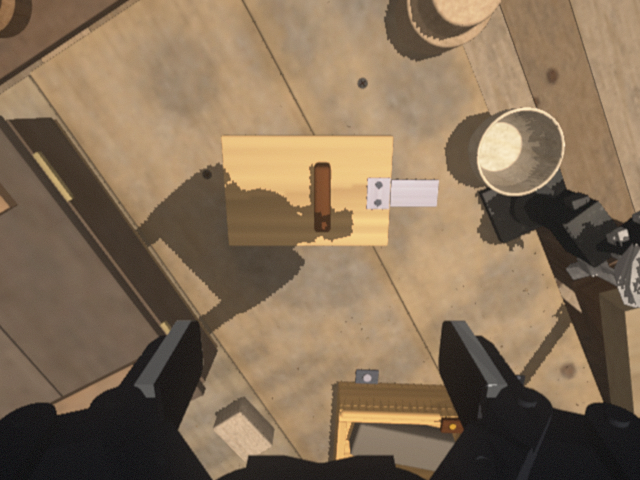

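Emit:
{"method": "move_arm", "body": {"series": [[[0.0015,0.004,-0.045],0,0.085],[[0,0,-0.045],0,0.085],[[0,0,-0.045],0,0.085],[[0,0,-0.045],0,0.085],[[0,0,-0.025],0,0.085],[[0,0,-0.014],0,0.085],[[0,0,0],0,0.085],[[0,0,0],0,0.085]], "grip_force": 40}}

```text
t: 4.85
eef_pos: [0.5709, 0.2705, 0.0275]
eef_rot: [2.466, 1.946, 0.002]
contact_force: [0.3, 0.5, 1.1]
opening: 0.085
```

Emit:
{"method": "move_arm", "body": {"series": [[[0,0,0],0,0.03],[[0,0,0],0,0.03],[[0,0,0],0,0.02],[[0,0,0],0,0.0],[[0,0,0],0,0.0],[[0,0,0],0,0.0],[[0,0,0],0,0.0],[[0,0,0],0,0.0]]}}

```text
t: 5.65
eef_pos: [0.5701, 0.2713, 0.0267]
eef_rot: [2.465, 1.948, 0.001]
contact_force: [-1.9, 0.1, 4.9]
opening: 0.0134
```

Emit:
{"method": "move_arm", "body": {"series": [[[0,0,0.01],0,0.0],[[0,0,0.03],0,0.0],[[0,0,0.045],0,0.0],[[0,-0.01,0.045],0,0.0],[[-0.002,-0.03,0],-0.05,0.0],[[-0.004,-0.04,0],-0.07,0.0],[[-0.004,-0.045,0],-0.07,0.0],[[-0.004,-0.045,0],-0.07,0.0],[[-0.004,-0.045,0],-0.07,0.0],[[-0.004,-0.035,0],-0.07,0.0],[[0,-0.018,0],0,0.0],[[0,0,0],0,0.0]]}}

```text
t: 6.85
eef_pos: [0.5475, 0.0008, 0.1566]
eef_rot: [2.508, 1.892, -0.001]
contact_force: [-0.3, 1.0, -2.1]
opening: 0.0131
```

Emit:
{"method": "move_arm", "body": {"series": [[[0,0,0],0,0.0],[[0,0,0],0,0.0],[[0,0,0],0,0.0]]}}

```text
t: 7.15
eef_pos: [0.5479, 0.004, 0.1563]
eef_rot: [-2.504, -1.897, -0.0]
contact_force: [-0.6, 0.6, -2.2]
opening: 0.0135
```

```bash
python3 look.py 3; python3 - <<'E'
from h import *
W=np.load('w3.npy'); h=W[...,2]; x,y=W[...,0],W[...,1]
s=env.read_state(); R=cv2.Rodrigues(np.array(s['eef_rot']))[0]; print('tool y ang',np.degrees(np.arctan2(R[1,1],R[0,1])),'z',R[:,2].round(4))
b=(h>0.125)&(h<0.15); print(b.sum())
k=cv2.morphologyEx(b.astype(np.uint8),cv2.MORPH_CLOSE,np.ones((5,5)))
nb=cv2.connectedComponentsWithStats(k); i=1+nb[2][1:,4].argmax(); m=(nb[1]==i)&b
print(nb[2][i]); P=W[m]; A=np.c_[P[:,:2],np.ones(len(P))]; co,res,_,_=np.linalg.lstsq(A,P[:,2],rcond=None); print('plane slope',co.round(4),np.median(P[:,2]))
E
```

```text
t 7.15 [0.5479 0.004  0.1563] [-2.504 -1.897 -0.   ] [-0.64  0.63 -2.24] 0.013548116080082565
tool y ang -15.70826616516049 z [-1.e-04  1.e-04 -1.e+00]
65649
[   82   194   503   219 65846]
plane slope [-0.0018 -0.0053  0.1383] 0.1371963535120029
```

View pics/w3.png

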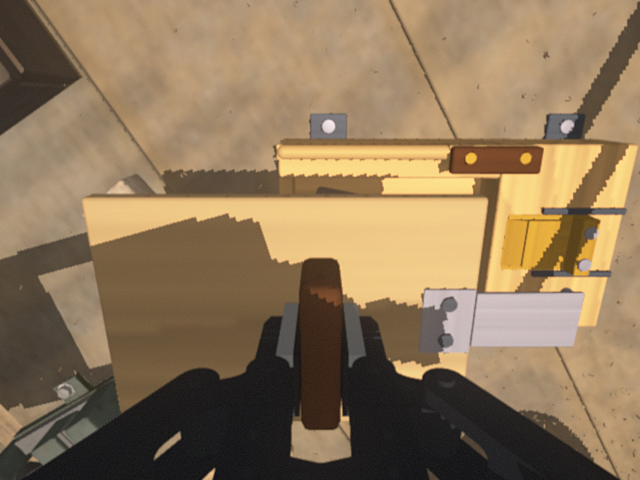

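```bash
python3 - <<'E'
from h import *
W=np.load('w3.npy'); h=W[...,2]
yaw=np.radians(-15.76); c=np.array([.6237,-.0187]); R=np.array([[np.cos(yaw),-np.sin(yaw)],[np.sin(yaw),np.cos(yaw)]])
q=(W[...,:2]-c)@R*1000
b=(h>0.130)&(h<0.143)
xs=[];e=[]
for x in range(-155,-30,10):
    m=b&(abs(q[...,0]-x)<3); xs.append(x); e.append(np.percentile(q[m][:,1],99.7))
print(np.round(e,1), np.degrees(np.polyfit(xs,e,1)[0]))
e=[]
for y in range(20,48,5):
    m=b&(abs(q[...,1]-y)<2); e.append(np.percentile(q[m][:,0],99.7))
print('lead',np.round(e,1))
g=(h>0.160)&(h<0.172)&(abs(q[...,0]+79)<12)&(abs(q[...,1])<40)
P=q[g]; print('bar',np.percentile(P,[1,50,99],axis=0).round(1),np.median(h[g]),len(P))
# recheck case in this image: +y outer edge & lip
m=(h>0.050)&(h<0.058)&(q[...,1]>30)&(abs(q[...,0])<60); print('lip',np.percentile(q[m],[1,99],axis=0).round(1))
m=(h>0.034)&(h<0.050)&(q[...,1]>50); print('edge',np.percentile(q[m],[1,99.5],axis=0).round(1))
E
```

```text
[50.3 50.3 50.3 50.3 50.4 50.4 50.3 50.4 50.5 50.4 50.4 50.4 50.5] 0.08643419956117245
lead [-19.9 -19.8 -20.  -19.9 -19.8 -20. ]
bar [[-89.9 -25.2]
 [-79.7   8. ]
 [-68.1  28.3]] 0.16688275096523428 6837
lip [[-7.9 45.3]
 [40.9 59.9]]
edge [[-255.9   50.3]
 [ 102.9  129.2]]
```

Emit:
{"method": "move_arm", "body": {"series": [[[0,-0.0005,-0.02],0,0.0],[[0,0,-0.03],0,0.0],[[0,0,-0.02],0,0.0],[[0,0,-0.01],0,0.0],[[0,0,-0.004],0,0.0],[[0,0,-0.002],0,0.0],[[0,0,0],0,0.0],[[0,0,0],0,0.0]]}}

```text
t: 8.0
eef_pos: [0.5485, 0.0026, 0.0711]
eef_rot: [2.505, 1.895, 0.002]
contact_force: [-0.4, 0.0, -2.1]
opening: 0.0133
```

```bash
python3 look.py 4
```

```text
t 8.0 [0.5485 0.0026 0.0711] [2.505e+00 1.895e+00 2.000e-03] [-0.36  0.03 -2.09] 0.013312090204763889
```

View pics/w4.png

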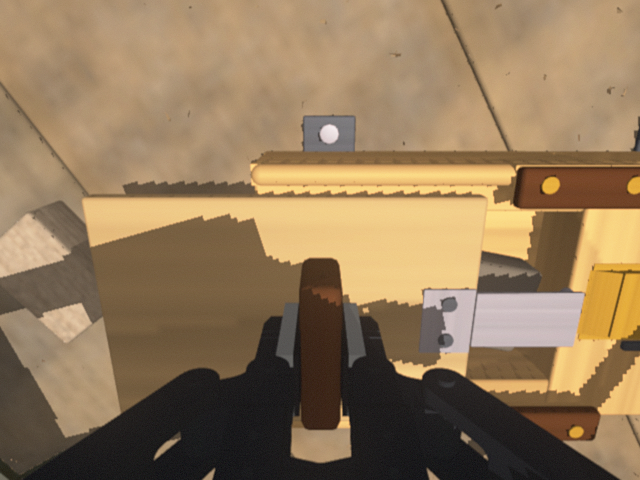

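```bash
cat > lidpos.py <<'E'
import sys
from h import *
W=np.load(sys.argv[1]); h=W[...,2]; z0=float(sys.argv[2])
yaw=np.radians(-15.76); c=np.array([.6237,-.0187]); R=np.array([[np.cos(yaw),-np.sin(yaw)],[np.sin(yaw),np.cos(yaw)]])
q=(W[...,:2]-c)@R*1000
v,u=np.mgrid[:480,:640]
b=(abs(h-z0)<0.003)
xs=[];e=[]
for x in range(-155,-30,20):
    m=b&(abs(q[...,0]-x)<3)&(q[...,1]<51.7)&(q[...,1]>0); xs.append(x); e.append(np.percentile(q[m][:,1],99.7) if m.any() else np.nan)
print('edge',np.round(e,1), np.degrees(np.polyfit(xs,e,1)[0]), 'panel z',np.median(h[b&(q[...,1]>20)&(q[...,1]<45)&(abs(q[...,0]+60)<25)]))
m=(h>0.050)&(h<0.058)&(q[...,1]>30)&(abs(q[...,0])<60); print('lip',np.percentile(q[m],[1,99],axis=0).round(1))
m=(h>0.0445)&(h<0.050)&(q[...,1]>51.8)&(q[...,0]>-100)&(q[...,0]<-15); print('rail',np.percentile(q[m],[1,99],axis=0).round(1))
m=b&(q[...,1]>20)&(q[...,1]<45)&(q[...,0]<0)&(q[...,0]>-100); print('lead',np.percentile(q[m][:,0],99.5).round(1))
E
python3 lidpos.py w4.npy 0.052
```

```text
edge [49.1 49.2 49.1 49.1 49.2 49.1 49.1] 0.006747286162094083 panel z 0.05197645093128331
lip [[-59.2  30.4]
 [ 33.2  59.8]]
rail [[-99.1  52.4]
 [-15.9  59.8]]
lead -18.9
```

Emit:
{"method": "move_arm", "body": {"series": [[[0,0.0007,-0.002],0,0.0],[[0,0,-0.002],0,0.0],[[0,0,-0.001],0,0.0],[[0,0,0],0,0.0],[[0,0,0],0,0.0]]}}

```text
t: 8.55
eef_pos: [0.5478, 0.0033, 0.0652]
eef_rot: [-2.505, -1.895, 0.0]
contact_force: [-1.8, 0.4, -2.1]
opening: 0.0135
```

Emit:
{"method": "move_arm", "body": {"series": [[[0,0,-0.0005],0,0.0],[[0,0,-0.0005],0,0.0],[[0,0,0],0,0.0]]}}

```text
t: 8.85
eef_pos: [0.548, 0.0033, 0.0647]
eef_rot: [2.505, 1.895, 0.0]
contact_force: [-1.4, 0.4, 4.7]
opening: 0.013
```

```bash
python3 look.py 5; python3 lidpos.py w5.npy 0.046
```

```text
t 8.85 [0.548  0.0033 0.0647] [2.505 1.895 0.   ] [-1.4   0.42  4.66] 0.012980924858635279
edge [49.7 49.6 49.6 49.6 49.7 49.5 49.6] -0.020419271559639855 panel z 0.045541347400798037
lip [[-8.2 44.9]
 [28.9 59.9]]
rail [[-99.1  52.3]
 [-15.9  59.8]]
lead -19.5
```

Emit:
{"method": "move_arm", "body": {"series": [[[0,0,0.0004],0,0.0],[[0.0019,-0.00054,0],0,0.0],[[0.0019,-0.00054,0],0,0.0],[[0.0019,-0.00054,0],0,0.0],[[0.0019,-0.00054,0],0,0.0],[[0,0,0],0,0.0]]}}

```text
t: 9.5
eef_pos: [0.5561, 0.001, 0.0647]
eef_rot: [2.505, 1.895, 0.001]
contact_force: [-0.0, -0.6, 0.7]
opening: 0.0135
```

Emit:
{"method": "move_arm", "body": {"series": [[[0.0019,-0.00054,0],0,0.0],[[0,0,0],0,0.0]]}}

```text
t: 9.7
eef_pos: [0.5577, 0.0005, 0.0647]
eef_rot: [2.505, 1.895, 0.0]
contact_force: [-0.9, 1.0, 2.2]
opening: 0.0132
```

Emit:
{"method": "move_arm", "body": {"series": [[[0.00096,-0.00027,0],0,0.0],[[0.00096,-0.00027,0],0,0.0],[[0.00096,-0.00027,0],0,0.0],[[0,0,0],0,0.0]]}}

```text
t: 10.1
eef_pos: [0.5605, -0.0003, 0.0647]
eef_rot: [2.505, 1.895, 0.0]
contact_force: [-1.6, 1.0, 3.6]
opening: 0.0135
```

Emit:
{"method": "move_arm", "body": {"series": [[[0.00096,-0.00027,0],0,0.0],[[0.00096,-0.00027,0],0,0.0],[[0.00096,-0.00027,0],0,0.0]]}}

```text
t: 10.4
eef_pos: [0.5632, -0.001, 0.0647]
eef_rot: [-2.505, -1.895, 0.0]
contact_force: [-3.1, 1.1, 4.1]
opening: 0.0133
```

Emit:
{"method": "move_arm", "body": {"series": [[[0.00096,-0.00027,0],0,0.0],[[0.00096,-0.00027,0],0,0.0],[[0.00096,-0.00027,0],0,0.0]]}}

```text
t: 10.7
eef_pos: [0.5652, -0.0017, 0.0647]
eef_rot: [-2.504, -1.895, 0.002]
contact_force: [-6.4, 2.1, 9.3]
opening: 0.013
```

Emit:
{"method": "move_arm", "body": {"series": [[[0,0,0.0003],0,0.0],[[0.0008,-0.00022,0],0,0.0],[[0.0008,-0.00022,0],0,0.0],[[0,0,0],0,0.0]]}}

```text
t: 11.1
eef_pos: [0.5677, -0.0023, 0.0648]
eef_rot: [-2.505, -1.895, 0.0]
contact_force: [-3.7, 1.1, 2.1]
opening: 0.0135
```

Emit:
{"method": "move_arm", "body": {"series": [[[0.00096,-0.00027,0],0,0.0],[[0.00096,-0.00027,0],0,0.0],[[0,0,0],0,0.0]]}}

```text
t: 11.4
eef_pos: [0.5698, -0.0029, 0.065]
eef_rot: [2.505, 1.895, 0.0]
contact_force: [-3.4, 0.4, 1.9]
opening: 0.0132
```

Emit:
{"method": "move_arm", "body": {"series": [[[0.00096,-0.00027,0],0,0.0],[[0.00096,-0.00027,0],0,0.0],[[0,0,0],0,0.0]]}}

```text
t: 11.7
eef_pos: [0.5718, -0.0034, 0.065]
eef_rot: [2.505, 1.895, 0.001]
contact_force: [-3.7, 0.7, 1.3]
opening: 0.0136
```

Emit:
{"method": "move_arm", "body": {"series": [[[0.00096,-0.00027,0],0,0.0],[[0.00096,-0.00027,0],0,0.0],[[0.00096,-0.00027,0],0,0.0],[[0.00096,-0.00027,0],0,0.0],[[0,0,0],0,0.0]]}}

```text
t: 12.2
eef_pos: [0.5759, -0.0045, 0.0651]
eef_rot: [2.505, 1.895, 0.001]
contact_force: [-0.4, 0.2, 1.9]
opening: 0.0136
```

Emit:
{"method": "move_arm", "body": {"series": [[[0.00096,-0.00027,0],0,0.0],[[0.00096,-0.00027,0],0,0.0],[[0.00096,-0.00027,0],0,0.0],[[0.00096,-0.00027,0],0,0.0],[[0,0,0],0,0.0]]}}

```text
t: 12.7
eef_pos: [0.5794, -0.0056, 0.065]
eef_rot: [2.505, 1.895, 0.0]
contact_force: [-1.2, 0.4, 2.8]
opening: 0.0135
```

```bash
python3 look.py 6
```

```text
t 12.7 [ 0.5794 -0.0056  0.065 ] [2.505 1.895 0.   ] [-1.18  0.4   2.82] 0.013470376218180546
```

View pics/w6.png

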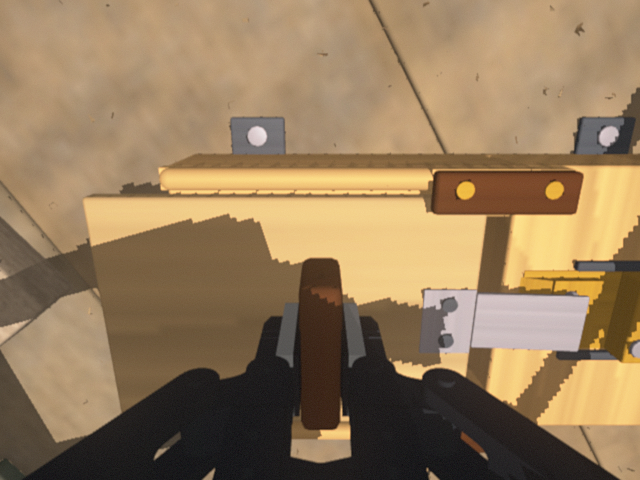

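Emit:
{"method": "move_arm", "body": {"series": [[[0.00096,-0.00027,0],0,0.0],[[0.00096,-0.00027,0],0,0.0],[[0.00096,-0.00027,0],0,0.0],[[0.00096,-0.00027,0],0,0.0],[[0,0,0],0,0.0]]}}

```text
t: 13.25
eef_pos: [0.5832, -0.0067, 0.065]
eef_rot: [2.505, 1.895, 0.0]
contact_force: [-1.5, 0.8, 1.7]
opening: 0.0132
```

Emit:
{"method": "move_arm", "body": {"series": [[[0.00096,-0.00027,0],0,0.0],[[0.00096,-0.00027,0],0,0.0],[[0.00096,-0.00027,0],0,0.0],[[0,0,0],0,0.0]]}}

```text
t: 13.65
eef_pos: [0.5861, -0.0075, 0.065]
eef_rot: [2.505, 1.895, 0.0]
contact_force: [-1.7, 1.2, 2.4]
opening: 0.0132
```

Emit:
{"method": "move_arm", "body": {"series": [[[0.0005,-0.00014,0],0,0.0],[[0.0005,-0.00014,0],0,0.0],[[0,0,0],0,0.0]]}}

```text
t: 13.95
eef_pos: [0.5869, -0.0077, 0.065]
eef_rot: [2.505, 1.895, 0.0]
contact_force: [-1.1, 0.9, 2.3]
opening: 0.0136
```

Emit:
{"method": "move_arm", "body": {"series": [[[0.0005,-0.00014,0],0,0.0],[[0.0005,-0.00014,0],0,0.0],[[0,0,0],0,0.0]]}}

```text
t: 14.25
eef_pos: [0.588, -0.008, 0.065]
eef_rot: [2.505, 1.895, 0.0]
contact_force: [-2.0, 0.2, 2.5]
opening: 0.0135
```

Emit:
{"method": "move_arm", "body": {"series": [[[0.0005,-0.00014,0],0,0.0],[[0.0005,-0.00014,0],0,0.0],[[0,0,0],0,0.0]]}}

```text
t: 14.55
eef_pos: [0.589, -0.0083, 0.065]
eef_rot: [2.505, 1.895, 0.0]
contact_force: [-1.7, -0.6, 1.7]
opening: 0.0133
```

Emit:
{"method": "move_arm", "body": {"series": [[[0.0005,-0.00014,0],0,0.0],[[0.0005,-0.00014,0],0,0.0]]}}

```text
t: 14.75
eef_pos: [0.5898, -0.0086, 0.065]
eef_rot: [-2.505, -1.895, 0.0]
contact_force: [-2.3, 0.3, 2.6]
opening: 0.0132
```

Emit:
{"method": "move_arm", "body": {"series": [[[0.0005,-0.00014,0],0,0.0],[[0.0002,-5e-05,0],0,0.0]]}}

```text
t: 14.95
eef_pos: [0.5906, -0.0087, 0.065]
eef_rot: [-2.505, -1.895, -0.0]
contact_force: [-2.2, -0.2, 1.4]
opening: 0.0135
```

Emit:
{"method": "move_arm", "body": {"series": [[[0.0005,-0.00014,0],0,0.0],[[0,0,0],0,0.0]]}}

```text
t: 15.15
eef_pos: [0.5912, -0.0089, 0.065]
eef_rot: [2.505, 1.895, 0.0]
contact_force: [-1.3, 0.5, 1.7]
opening: 0.0133
```

Emit:
{"method": "move_arm", "body": {"series": [[[0.0005,-0.00014,0],0,0.0],[[0,0,0],0,0.0]]}}

```text
t: 15.35
eef_pos: [0.5917, -0.009, 0.065]
eef_rot: [2.505, 1.895, 0.0]
contact_force: [-1.0, 0.2, 3.2]
opening: 0.0134
```

```bash
cat > tab.py <<'E'
import sys
from h import *
W=np.load(sys.argv[1]); h=W[...,2]
yaw=np.radians(-15.76); c=np.array([.6237,-.0187]); R=np.array([[np.cos(yaw),-np.sin(yaw)],[np.sin(yaw),np.cos(yaw)]])
q=(W[...,:2]-c)@R*1000
for x in range(20,86,2):
    m=(abs(q[...,0]-x)<1)&(abs(q[...,1])<7); print(x,round(float(np.nanmedian(h[m]))*1000,1) if m.any() else None,end='; ')
print()
E
python3 look.py 7; python3 tab.py w6.npy; python3 tab.py w7.npy
```

```text
t 15.35 [ 0.5917 -0.009   0.065 ] [2.505 1.895 0.   ] [-0.99  0.18  3.2 ] 0.013378982199933555
20 46.6; 22 46.6; 24 46.9; 26 46.3; 28 46.7; 30 47.2; 32 47.4; 34 47.5; 36 47.7; 38 47.7; 40 48.0; 42 48.2; 44 48.3; 46 48.4; 48 48.5; 50 48.8; 52 48.9; 54 49.0; 56 48.8; 58 None; 60 42.3; 62 41.6; 64 41.4; 66 40.9; 68 38.1; 70 38.0; 72 38.0; 74 43.6; 76 49.3; 78 49.3; 80 None; 82 None; 84 None; 
20 47.0; 22 47.0; 24 47.1; 26 46.6; 28 46.2; 30 46.4; 32 46.5; 34 46.6; 36 46.9; 38 46.9; 40 47.0; 42 47.2; 44 47.3; 46 47.6; 48 47.7; 50 47.8; 52 47.8; 54 48.0; 56 48.2; 58 48.4; 60 48.4; 62 48.6; 64 48.7; 66 48.9; 68 49.0; 70 48.1; 72 49.4; 74 45.9; 76 49.6; 78 49.7; 80 49.7; 82 49.5; 84 49.1;
```

Emit:
{"method": "move_arm", "body": {"series": [[[0.0004,-0.00011,0],0,0.0],[[0,0,0],0,0.0]]}}

```text
t: 15.6
eef_pos: [0.5923, -0.0092, 0.0651]
eef_rot: [2.505, 1.895, 0.001]
contact_force: [-1.7, 0.4, 1.1]
opening: 0.0134
```

Emit:
{"method": "move_arm", "body": {"series": [[[0.0004,-0.00011,0],0,0.0],[[0,0,0],0,0.0]]}}

```text
t: 15.8
eef_pos: [0.5929, -0.0093, 0.0651]
eef_rot: [2.505, 1.895, 0.001]
contact_force: [0.2, -0.9, 1.4]
opening: 0.0132
```

```bash
python3 look.py 8;  python3 tab.py w8.npy
```

```text
t 15.8 [ 0.5929 -0.0093  0.0651] [2.505e+00 1.895e+00 1.000e-03] [ 0.21 -0.94  1.42] 0.013248011945462981
20 47.2; 22 47.2; 24 47.3; 26 47.3; 28 46.1; 30 46.5; 32 46.4; 34 46.5; 36 46.8; 38 46.7; 40 46.9; 42 47.1; 44 47.2; 46 47.3; 48 47.4; 50 47.6; 52 47.6; 54 47.7; 56 47.8; 58 47.9; 60 48.0; 62 48.2; 64 48.3; 66 48.4; 68 48.5; 70 48.3; 72 None; 74 46.6; 76 49.4; 78 49.6; 80 49.6; 82 49.6; 84 49.2;
```

Emit:
{"method": "move_arm", "body": {"series": [[[0.0004,-0.00011,0],0,0.0],[[0,0,0],0,0.0]]}}

```text
t: 16.05
eef_pos: [0.5932, -0.0094, 0.0651]
eef_rot: [2.505, 1.895, 0.001]
contact_force: [1.4, 0.1, 1.4]
opening: 0.0133
```

```bash
python3 look.py 9;  python3 tab.py w9.npy
```

```text
t 16.05 [ 0.5932 -0.0094  0.0651] [2.505e+00 1.895e+00 1.000e-03] [1.37 0.06 1.37] 0.013285996611451755
20 47.3; 22 47.1; 24 47.2; 26 47.1; 28 46.3; 30 46.2; 32 46.4; 34 46.5; 36 46.5; 38 46.7; 40 46.9; 42 46.7; 44 47.0; 46 47.1; 48 47.1; 50 47.3; 52 47.3; 54 47.4; 56 47.6; 58 47.6; 60 47.7; 62 47.8; 64 48.0; 66 48.2; 68 48.0; 70 48.0; 72 45.7; 74 46.8; 76 49.5; 78 49.6; 80 49.6; 82 49.5; 84 49.1;
```

Tug growing and the nose is sinking: it is rolling over the edge. Continuing in tiny steps.

Emit:
{"method": "move_arm", "body": {"series": [[[0.0004,-0.00011,0],0,0.0],[[0,0,0],0,0.0]]}}

```text
t: 16.3
eef_pos: [0.5934, -0.0095, 0.0651]
eef_rot: [2.505, 1.895, 0.001]
contact_force: [1.9, -0.4, 1.5]
opening: 0.0133
```

Emit:
{"method": "move_arm", "body": {"series": [[[0.0004,-0.00011,0],0,0.0],[[0,0,0],0,0.0]]}}

```text
t: 16.5
eef_pos: [0.5938, -0.0096, 0.065]
eef_rot: [2.505, 1.895, 0.0]
contact_force: [2.1, 0.0, 1.5]
opening: 0.0132
```

```bash
python3 look.py 10;  python3 tab.py w10.npy
```

```text
t 16.5 [ 0.5938 -0.0096  0.065 ] [2.505 1.895 0.   ] [2.14 0.01 1.48] 0.013214992430473345
20 47.2; 22 47.1; 24 47.0; 26 47.1; 28 46.9; 30 46.1; 32 46.2; 34 46.2; 36 46.3; 38 46.4; 40 46.4; 42 46.5; 44 46.6; 46 46.7; 48 46.7; 50 46.8; 52 46.9; 54 46.9; 56 47.0; 58 47.1; 60 47.2; 62 47.2; 64 47.2; 66 47.4; 68 47.5; 70 47.3; 72 46.6; 74 46.7; 76 49.6; 78 49.6; 80 49.7; 82 49.5; 84 49.2;
```

Emit:
{"method": "move_arm", "body": {"series": [[[0.0004,-0.00011,0],0,0.0],[[0,0,0],0,0.0]]}}

```text
t: 16.75
eef_pos: [0.5943, -0.0097, 0.0649]
eef_rot: [2.505, 1.895, 0.001]
contact_force: [3.6, -0.4, -0.5]
opening: 0.0134
```

Emit:
{"method": "move_arm", "body": {"series": [[[0.0004,-0.00011,0],0,0.0],[[0,0,0],0,0.0]]}}

```text
t: 16.95
eef_pos: [0.5944, -0.0098, 0.0649]
eef_rot: [-2.505, -1.895, 0.0]
contact_force: [2.6, -0.6, -1.1]
opening: 0.0131
```

```bash
python3 look.py 11;  python3 tab.py w11.npy
```

```text
t 16.95 [ 0.5944 -0.0098  0.0649] [-2.505 -1.895  0.   ] [ 2.6  -0.62 -1.06] 0.013120068486175975
20 47.0; 22 46.8; 24 46.8; 26 46.8; 28 46.8; 30 45.6; 32 45.8; 34 45.8; 36 45.8; 38 45.7; 40 45.8; 42 45.8; 44 45.8; 46 45.8; 48 45.8; 50 45.8; 52 45.8; 54 45.7; 56 45.8; 58 45.8; 60 45.9; 62 45.8; 64 45.8; 66 45.9; 68 45.8; 70 45.8; 72 45.5; 74 46.5; 76 49.5; 78 49.6; 80 49.6; 82 49.5; 84 49.1;
```

Emit:
{"method": "move_arm", "body": {"series": [[[0.0004,-0.00011,0],0,0.0],[[0,0,0],0,0.0]]}}

```text
t: 17.2
eef_pos: [0.5944, -0.0098, 0.0648]
eef_rot: [-2.505, -1.895, 0.001]
contact_force: [1.2, -0.4, -0.3]
opening: 0.0132
```

Emit:
{"method": "move_arm", "body": {"series": [[[0.0004,-0.00011,0],0,0.0],[[0,0,0],0,0.0]]}}

```text
t: 17.4
eef_pos: [0.5945, -0.0099, 0.0648]
eef_rot: [-2.505, -1.895, 0.002]
contact_force: [-1.6, 0.2, -0.5]
opening: 0.0132
```

```bash
python3 look.py 12;  python3 tab.py w12.npy
```

```text
t 17.4 [ 0.5945 -0.0099  0.0648] [-2.505e+00 -1.895e+00  2.000e-03] [-1.57  0.21 -0.52] 0.013196754896800318
20 46.8; 22 46.6; 24 46.6; 26 46.7; 28 46.5; 30 45.5; 32 45.6; 34 45.5; 36 45.6; 38 45.5; 40 45.5; 42 45.6; 44 45.5; 46 45.5; 48 45.4; 50 45.5; 52 45.6; 54 45.6; 56 45.5; 58 45.4; 60 45.5; 62 45.4; 64 45.4; 66 45.4; 68 45.5; 70 45.5; 72 45.1; 74 46.2; 76 49.4; 78 49.7; 80 49.5; 82 49.5; 84 49.1;
```

View pics/w12.png

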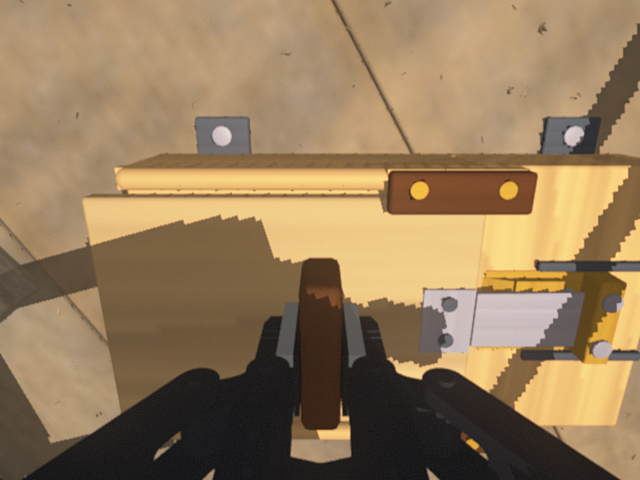

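Emit:
{"method": "move_arm", "body": {"series": [[[-0.0003,8e-05,0],0,0.0],[[0,0,0],0,0.02],[[0,0,0],0,0.035],[[0,0,0],0,0.05],[[0,0,0],0,0.05],[[0,0,0],0,0.05]]}}

```text
t: 18.05
eef_pos: [0.5949, -0.0099, 0.065]
eef_rot: [2.505, 1.896, 0.0]
contact_force: [-0.5, -0.6, -0.8]
opening: 0.05
```

Emit:
{"method": "move_arm", "body": {"series": [[[0,0,0.01],0,0.05],[[0,0,0.03],0,0.05],[[0,0,0.04],0,0.05],[[-0.01,0,0.04],0,0.05],[[-0.02,0,0.04],0,0.05],[[0,0,0],0,0.05],[[0,0,0],0,0.05]]}}

```text
t: 18.75
eef_pos: [0.5652, -0.0099, 0.2266]
eef_rot: [2.504, 1.894, 0.004]
contact_force: [0.5, -0.2, 0.1]
opening: 0.0498
```

```bash
python3 look.py 13;  python3 tab.py w13.npy; python3 lidpos.py w13.npy 0.046
```

```text
t 18.75 [ 0.5652 -0.0099  0.2266] [2.504 1.894 0.004] [ 0.55 -0.22  0.14] 0.04975136974616423
20 46.9; 22 46.8; 24 46.6; 26 46.5; 28 46.3; 30 45.3; 32 45.4; 34 45.5; 36 45.5; 38 45.6; 40 45.4; 42 45.5; 44 45.4; 46 45.7; 48 45.4; 50 45.6; 52 45.3; 54 45.3; 56 45.4; 58 45.6; 60 45.2; 62 45.5; 64 45.7; 66 45.4; 68 45.3; 70 45.4; 72 45.1; 74 45.4; 76 49.5; 78 49.7; 80 49.8; 82 49.6; 84 49.1; 
edge [ nan  nan 49.1 49.2 49.2 49.1 49.2] nan panel z 0.04554134073071553
lip [[-7.9 45.6]
 [40.8 59.9]]
rail [[-99.3  52.6]
 [-15.9  59.6]]
lead -0.5
```

View pics/w13.png

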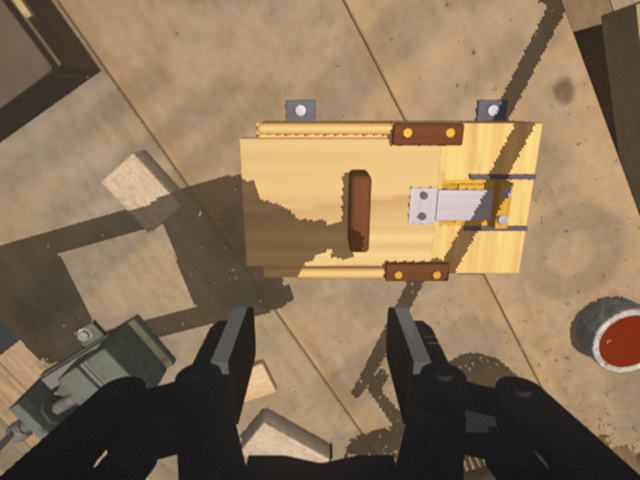

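```bash
python3 -c "
from workcell import env
print(env.finish_job())"
```

```text
the job is handed in; nothing more can be done
None
```

The whetstone case is closed and the job is handed in at about 19 s. I gripped the lid by its bar, laid it flat between the rails behind the lips, then slid it under them in small force-checked steps.

**The click:**
- The drag was about 6 to 7 N on the ramp and 1 to 2 N on the ledge.
- At the edge it turned into a forward tug of up to 3.6 N, then fell away.
- I stopped there. The last reading was about 1.6 N against the motion, most likely friction or a light touch on the stop.

**Last checks, after letting go and lifting clear:**
- The spring tab lies flat. Its top measured about 45.4 mm above the bench over its whole length, against 49 mm while it rode the ledge, so the nose is down behind the drop.
- The lid is flat under both lips. Its origin sits at about x = -41 mm in the case, which fits the drop I measured at x = 65 mm.
- The gripper touches nothing.

**Forces:** The largest reading along the slide was 6.7 N. The upward force on the tool reached 9.3 N at that same moment, so the two together came to about 11.5 N. I took most of the upward part to be the lid pressing on its seat rather than on the catch, and raised the tool slightly to relieve it. I read forces only at the end of each call, so a short peak in between would not show. I did no pull-back test, so as not to load the catch.

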